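# Hold a contact probe on a bakery warmer's test disc

## Robot

A 6-joint arm with a two-finger parallel gripper is mounted at the origin on the work surface. World frame = base frame: x ahead of the robot, y to its left, z up, the work surface at z = 0. Lengths are in m, angles in rad, forces in N, time in s.
With the tool pointing down it reaches from about 0.375 to 0.975 m from the base axis. Payload 3.8 kg.
Tool frame: the origin (TCP) lies midway between the tips of the shut fingers; the grasp point (between the pads) lies 19 mm behind it; z points along the fingers, y is the direction in which the jaws open and shut (so a half turn about z gives the same grasp; the last joint's range is limited). The gripper opens to 85 mm and grips with 20 to 120 N. Pads are 22 mm wide; open, the fingers measure 114 mm over their backs; the gripper's body (76 mm by 85 mm) begins 54 mm behind the grasp point. The pads swing forward as they close: fully open they stand 13 mm farther back than shut.
Start: joints at [-1.383, 0.264, 1.604, -0, 1.274, -0.037], TCP at [0.15, -0.658, 0.231] pointing down, gripper open.
Joint ranges: [-2.63, 2.63], [-0.94, 2.18], [0.31, 2.57], [-1.31, 4.45], [0, 2.66], [-2.55, 2.55]. Speed limits (rad/s): [2.57, 2.57, 3.14, 3.14, 3.14, 3.14].

## Interface

Orientations are given as a rotation vector (axis times angle).
In Python, from workcell import bot gives the robot as it stands.
- The arm moves only by the tool arm_command, never from a script. Its argument "targets" is text: rows parted by semicolons, each of 7 numbers parted by spaces: the shift along the tool's x, y, z in mm, then the turn, a rotation vector about the tool's x, y, z in degrees, then the opening, from 0 (shut) to 1 (fully open). A call has 1 to 10 rows; each row is the pose to reach, as a shift and turn from the pose commanded when the call began, along the tool's axes at that moment; what a row does not reach only later rows make up. A row lasts 1/12 s, in which the tool goes at most 41.7 mm and 7.16 degrees, less where a joint would pass 70% of its speed; a pose out of reach is approached as far as the arm can. A call with a gripper value outside its range is refused whole. The fingers move at their own pace and stop on an object; "newtons" is the grip in N (left out, the last holds). Time passes only in rows, so rows that repeat a pose let the fingers close. It gives the time, the measured TCP pose, the force and the opening at its end, in the units of the state.
- bot.read_state(): the state, without advancing time (a new reading comes with each control period).
- bot.read_camera(name): name is "scene" or "top" or "wrist"; returns (picture, depth): 420x560x3 uint8, blue, green, red; 420x560 float32, m along the optical axis (not along the pixel's ray), 0 where there is no reading.
- bot.camera_params(name): a dict with "fov_y" (degrees; the focal length in pixels is half the picture's height over the tangent of half this angle, whatever the lens; pixels are square), "cx", "cy" (the principal point, pixels), "k1" (the pictures are not rectified: a ray, as slopes to the right and down, at radius r is drawn at 1 + k1 r^2 times it, then the intrinsics apply), "xyz" and "rotation" of the camera in the world; the wrist camera has in their place "T_tool_cam" (4x4, takes a point from camera to tool coordinates, whose origin is the TCP and whose axes are the flange's). Camera axes: x right, y up, looking along -z (the intrinsics and any distortion apply to the point x, -y, -z); pixel columns grow to the right and rows downward; lengths in m; the calibration is good to about 2 mm. A picture is of the moment at which its call begins: read the wrist's pose just before it. camera_params takes no time and is no camera call.
- bot.finish_job(): hands the job in, once; it reports no verdict.
The state is a dict: "time": time; "q": joint angles; "joint_vel": joint speeds; "joint_torque": joint torques, N m; "tool_pos": TCP position; "tcp_rot": TCP orientation; "wrist_force": force on the tool from outside, world axes, zero at the start; "torque": the same for the moment, N m; "width": opening from 0.0 (shut) to 1.0 (fully open).
Only numpy, scipy, OpenCV 4.12 (cv2) and the standard library are available. Lean on these libraries where they do the work, as an engineer would, in place of code of your own. Each camera call takes 0.05 s, during which the arm holds its last target.

## Task

Slide the shutter of the dough warmer along its track by its grip until the square window in it is centred over the round brass test disc underneath. Then take the contact probe out of its stand and hold its tip on the middle of the disc, square to the sloping panel, pressing lightly so that the sprung disc is sunk about half its travel, without jabbing it. Finish while still holding the probe there, and leave the shaker, bowl and mug where they are.

Things in the scene. Friction and masses are not known exactly. Their poses are not given: they have to be found in the camera images.
- warmer: Dough warmer, a fixed stainless wedge 260 mm deep (x), 360 wide (y), 62 mm high in front, 148 at the rear. Origin: centre of its underside; x from low front (robot side) to high rear, z up. Its top panel is tilted 20 deg: normal (-sin 20, 0, cos 20) in this frame, its middle 105 mm above the origin. Rails 6 mm high run along y 41 mm up- and down-slope of the middle; the shutter runs between them.
- disc_face (a point): Centre of the face of the round brass test disc (28 mm across, a 10 mm ring engraved at its middle), at the panel's middle, 2 mm below its surface in a 36 mm square well; hidden under the shutter until the window is over it. z points out of the disc, square to the panel; y is the warmer's y; x up-slope. The point moves in with the disc.
- disc (a joint): How far the disc is pushed in along its axis: 0 at rest, 0.012 m at its stop. It is sprung: 1 N starts it moving, plus 0.4 N for each further mm (3.4 N at 6 mm, 5.8 N at the stop). It springs back when released.
- shutter (a joint): Shutter position along the warmer's +y, 0 to 0.12 m. At 0.08 the window is centred over the disc; beyond that it covers the disc again. Starts between 0 and 0.03. It stays where it is left; about 2 N moves it.
- shutter_window (a point): Centre of the 40 mm square window in the dark steel shutter plate (70 mm up-slope, 170 mm along y, 3 mm thick), on the plate's top face, 4.5 mm above the panel's surface. Axes as disc_face. The plate reaches 45 mm to the -y side and 125 mm to the +y side of this point.
- shutter_grip (a point): Centre of the top of the shutter's black grip, a block 24 mm (up-slope) by 22 mm (along the track) standing 34 mm out of the plate. It lies 70 mm to the +y side of the window's centre. Axes as shutter_window.
- stand: Fixed white block 80 x 80 mm, 75 mm high, with a 17 mm square upright hole through it that holds the probe's stem. Origin: centre of its underside.
- probe: Contact probe, 0.09 to 0.15 kg: grey handle 36 mm (x) by 24 mm (y) by 80 mm (z), below it a steel stem 9 mm thick, 70 mm long, with a flat 10 mm tip. Origin: centre of the handle's underside, where the stem begins; z runs from tip to handle top. It starts upright, the stem hanging in the stand's hole, the handle's underside resting on the stand's top.
- probe_tip (a point): Centre of the probe's flat tip, 70 mm below the handle's underside along the probe's axis; axes as the probe.
- shaker: Bystander: aluminium flour shaker, 68 mm diameter, 100 mm high; origin at the centre of its underside.
- bowl: Bystander: steel bowl, 130 mm across, 60 mm high; origin at the centre of its underside.
- mug: Bystander: white mug, 80 mm diameter, 90 mm high; origin at the centre of its underside.
Mind the look-alikes: they are no part of the job. Several things have the shape of the probe; the one meant has the colours described above.

How it is judged:
On the way, in this order (a step that is already met when the one before it is completed fails the run):
1. the shutter's window is over the disc while the probe is still in its stand (value of joint shutter between 0.073 and 0.087 m and distance of probe from where it was at the start of the episode below 0.03 m), for 0.2 s.
2. the probe is drawn out of the stand (height (world z) of probe_tip above 0.08 m and contact force between the fingers and probe above 0.5 N), for 0.1 s.
At the end, for the whole second after the job is handed in: Shutter at 0.073 to 0.087 m; the probe, gripped and clear of the stand, has its tip within 8 mm of the disc's centre in x and y, its axis within 0.17 rad of square to the panel, pressing the disc 2 to 10.5 mm in with 1.3 to 6 N, through the last second (value of joint shutter between 0.073 and 0.087 m and x of probe_tip in the frame of disc_face between -0.008 and 0.008 m and y of probe_tip in the frame of disc_face between -0.008 and 0.008 m and angle between the z axis of probe and the z axis of disc_face, either way round below 0.17 rad and height (world z) of probe above 0.12 m and contact force between probe and warmer between 1.3 and 6 N and value of joint disc between 0.002 and 0.0105 m and contact force between the fingers and probe above 1 N and contact force between probe and stand below 0.1 N); the arm keeps its last pose, push and grip.
It fails at once if the probe is jabbed into the disc or the warmer with more than 20 N (contact force between probe and warmer above 20 N).
It fails at once if a bystander is shifted by more than 30 mm (distance of any of shaker, bowl, mug from where it was at the start of the episode above 0.03 m).
It also fails if it takes over 54 s, if anything falls off the work surface, if the arm or the gripper's body presses on something with over 40 N, if the wrist force passes 120 N, or if a joint passes its speed limit or range.

## Working session

There is one attempt and no reset: what is moved stays moved. The work goes in short steps, Python scripts to look and compute and a tool call to move; the robot and the scene stay as the last step left them, time stands still between calls to the robot, and variables do not carry over. Pictures are saved under pics/ and viewed, and the job is handed in when it is done.

Besides the shell and the picture viewer there is one more tool, called after ">>>" by a JSON object that holds its "api" and its "payload". arm_command: Moves the arm, as the interface text tells. Its arguments: {"type":"object","properties":{"targets":{"type":"string"},"newtons":{"type":"number"}},"required":["targets"]}

```bash
mkdir -p pics; ls; python3 - <<'E'
from workcell import bot
import cv2, numpy as np
for n in ["scene","top","wrist"]:
    print(n, bot.camera_params(n))
s=bot.read_state();print(s)
for n in ["scene","top","wrist"]:
    im,d=bot.read_camera(n); cv2.imwrite(f"pics/{n}0.png",im); np.savez(f"pics/{n}0.npz",im=im,d=d)
E
```

```text
pics
scene {'fov_y': 52.31045517153947, 'cx': 281.7954814751815, 'cy': 207.9485278945131, 'k1': -0.1250199544513486, 'xyz': array([ 1.07310851, -0.52605609,  1.02722446]), 'rotation': array([0.64219452, 0.2462419 , 0.66638013])}
top {'fov_y': 51.65284713135984, 'cx': 280.3496932415448, 'cy': 208.338946528136, 'k1': -0.01939554617483559, 'xyz': array([0.45931804, 0.02331533, 1.45111054]), 'rotation': array([ 0.07350309, -0.06722108, -1.57615761])}
wrist {'fov_y': 64.58344768179609, 'cx': 278.0300579633246, 'cy': 203.59229331924266, 'k1': -0.008660420187850263, 'T_tool_cam': array([[ 9.32626050e-04,  9.59004799e-01,  2.83388296e-01,
         7.20101800e-02],
       [ 9.99999563e-01, -9.11804259e-04, -2.05375394e-04,
        -8.71885665e-04],
       [ 6.14386663e-05,  2.83388363e-01, -9.59005230e-01,
        -1.42645034e-01],
       [ 0.00000000e+00,  0.00000000e+00,  0.00000000e+00,
         1.00000000e+00]])}
{'time': 0.0, 'q': array([-1.38289957e+00,  2.64765099e-01,  1.60537593e+00,  2.68883471e-05,
        1.27370578e+00, -3.68823722e-02]), 'joint_vel': array([-4.46753222e-04, -6.26310786e-04, -5.96503315e-07, -6.14138202e-04,
        3.25351782e-04, -1.43534949e-03]), 'joint_torque': array([-9.43634877e-04, -5.15109372e+01, -3.67318547e+01, -3.03954384e-04,
        1.30115775e-02, -1.83352512e-05]), 'tool_pos': array([ 0.15033281, -0.65729361,  0.22995294]), 'tcp_rot': array([-3.11953806e+00, -3.52074754e-01,  2.26684044e-04]), 'wrist_force': array([ 0.66237607,  0.3288461 , -0.57909474]), 'torque': array([ 0.06132573,  0.00937523, -0.02748081]), 'width': 0.998325840853127}
```

View pics/scene0.png

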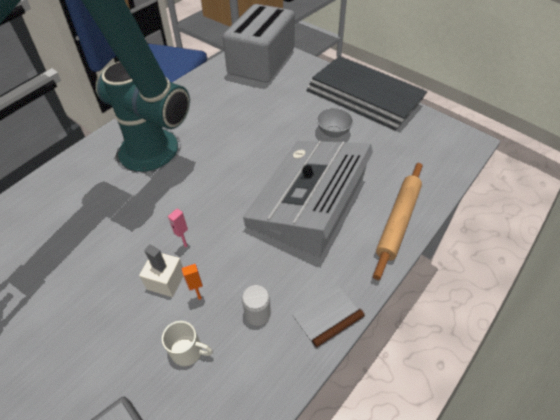

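View pics/top0.png

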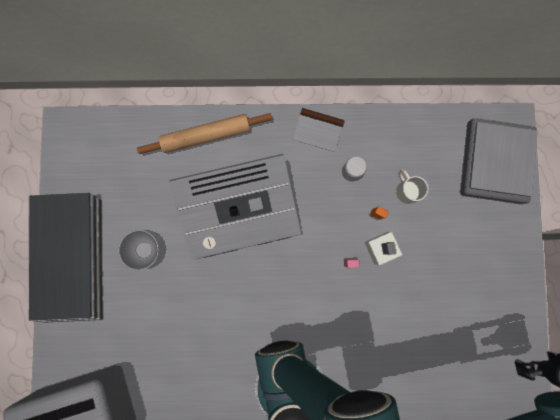

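The look-alikes for the probe are pink at scene (178,222) / top (352,263), orange at scene (193,278) / top (380,212), and grey in the white stand at scene (155,258) / top (389,248). The grey one in the white stand matches the description. The shutter grip is at top (234,211) and the window at (256,204). Next I'll check with close crops and measure.

```bash
cat > h.py <<'E'
import numpy as np, cv2
from scipy.spatial.transform import Rotation as R
from workcell import bot
def cam(n,st=None):
    p=bot.camera_params(n); f=210/np.tan(np.radians(p['fov_y']/2))
    K=np.array([[f,0,p['cx']],[0,f,p['cy']],[0,0,1]]); D=np.array([p['k1'],0,0,0.])
    T=np.eye(4)
    if n=='wrist':
        A=np.eye(4);A[:3,:3]=R.from_rotvec(st['tcp_rot']).as_matrix();A[:3,3]=st['tool_pos'];T=A@p['T_tool_cam']
    else:
        T[:3,:3]=R.from_rotvec(p['rotation']).as_matrix();T[:3,3]=p['xyz']
    return K,D,T
def rays(c,uv):
    K,D,T=c; uv=np.array(uv,float).reshape(-1,1,2)
    s=cv2.undistortPoints(uv,K,D)[:,0]
    d=np.c_[s[:,0],-s[:,1],-np.ones(len(s))]
    return T[:3,3], d@T[:3,:3].T
def pts(c,uv,depth):
    o,d=rays(c,uv); return o+d*np.array(depth).reshape(-1,1)
def onz(c,uv,z):
    o,d=rays(c,uv); return o+d*((z-o[2])/d[:,2])[:,None]
def onplane(c,uv,p0,n):
    o,d=rays(c,uv); return o+d*(((p0-o)@n)/(d@n))[:,None]
def cloud(c,d):
    v,u=np.mgrid[0:420,0:560]; P=pts(c,np.c_[u.ravel(),v.ravel()],d.ravel()).reshape(420,560,3); P[d==0]=np.nan; return P
def proj(c,P):
    K,D,T=c; q=(np.asarray(P).reshape(-1,3)-T[:3,3])@T[:3,:3]; q=q*[1,-1,-1]
    return cv2.projectPoints(q,np.zeros(3),np.zeros(3),K,D)[0][:,0]
E
python3 - <<'E'
from h import *
for n in ["top","scene"]:
    z=np.load(f"pics/{n}0.npz"); c=cam(n); P=cloud(c,z['d'])
    np.save(f"pics/{n}P.npy",P)
z=np.load("pics/top0.npz");im=z['im']
a=cv2.resize(im[140:270,160:310],None,fx=5,fy=5,interpolation=cv2.INTER_CUBIC)
b=cv2.resize(im[195:280,335:440],None,fx=7,fy=7,interpolation=cv2.INTER_CUBIC)
cv2.imwrite("pics/t_w.png",a[:600]);cv2.imwrite("pics/t_s.png",b[:600])
im=np.load("pics/scene0.npz")['im']
cv2.imwrite("pics/s_s.png",cv2.resize(im[200:310,130:220],None,fx=5,fy=5,interpolation=cv2.INTER_CUBIC))
P=np.load("pics/topP.npy")
for u,v in [(389,248),(376,240),(150,350),(234,211),(256,204),(225,230),(352,263),(380,212),(355,167),(412,190),(141,249)]: print((u,v),P[v,u].round(4))
E
```

```text
(389, 248) [ 0.455  -0.2938  0.1577]
(376, 240) [ 0.4802 -0.2726  0.0794]
(150, 350) [0.1271 0.4577 0.0043]
(234, 211) [0.5695 0.1684 0.1447]
(256, 204) [0.5937 0.1038 0.1107]
(225, 230) [0.5145 0.2028 0.0879]
(352, 263) [ 0.4114 -0.1838  0.1523]
(380, 212) [ 0.5627 -0.2706  0.1542]
(355, 167) [ 0.7102 -0.2082  0.0984]
(412, 190) [ 0.648  -0.4141  0.0052]
(141, 249) [0.4563 0.4948 0.0014]
```

View pics/t_w.png

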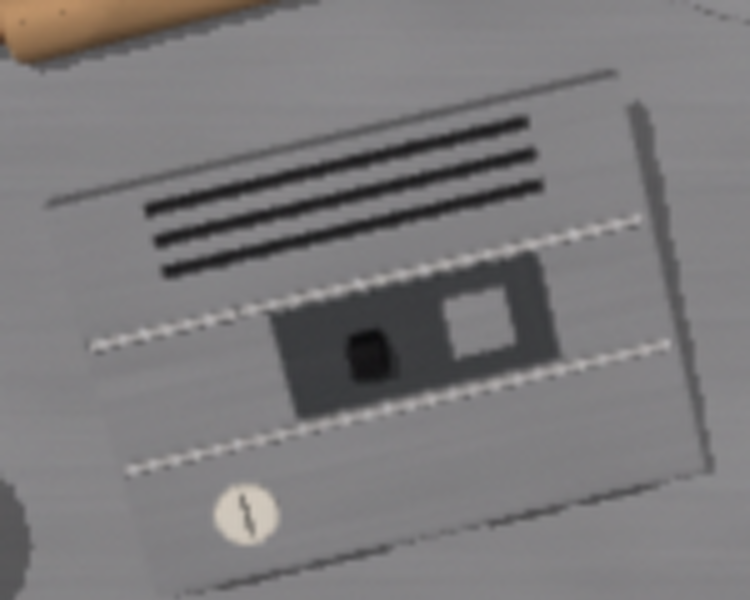

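View pics/t_s.png

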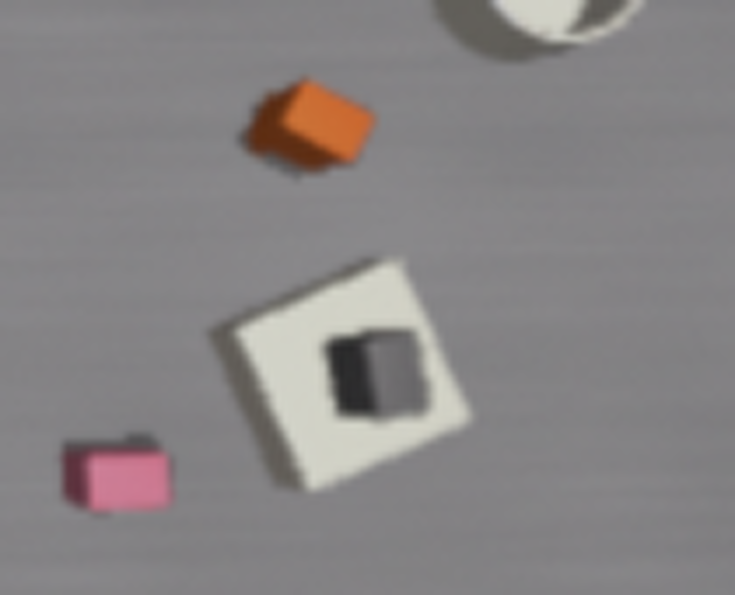

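View pics/s_s.png

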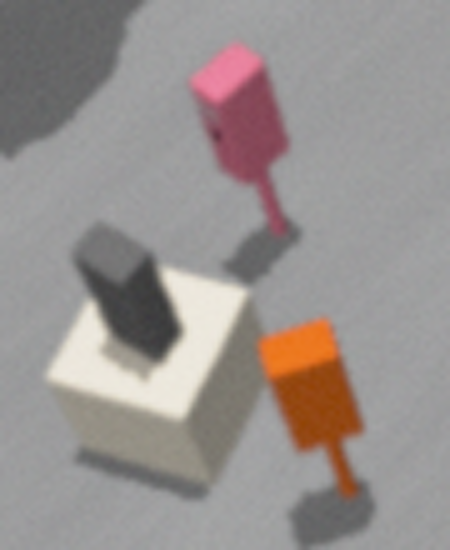

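The close crop confirms it: the grey-handled probe stands in the white stand, and pink and orange are decoys. Now I'll measure the warmer, stand and probe.

```bash
python3 - <<'E'
from h import *
c=cam('top'); P=np.load("pics/topP.npy"); im=np.load("pics/top0.npz")['im']
# plane fit in warmer
m=np.zeros((420,560),np.uint8); poly=np.array([(170,178),(283,155),(300,230),(197,256)])
cv2.fillPoly(m,[poly],1); X=P[(m>0)]; X=X[np.isfinite(X).all(1)]
X=X[(X[:,2]>.05)]
for i in range(10):
    k=X.mean(0); n=np.linalg.svd(X-k,full_matrices=False)[2][2]; n*=np.sign(n[2]); r=(X-k)@n; X=X[abs(r)<max(.003,2*r.std()*.8)]
print('normal',n,'tilt',np.degrees(np.arccos(n[2])),'yaw',np.degrees(np.arctan2(-n[1],-n[0])),'std',r.std(),len(X))
cr=lambda u,v:(160+u/5-.4,140+v/5-.4)
yaw0=np.arctan2(-n[1],-n[0])
# rail ends
ends=[cr(92,347),cr(640,220),cr(130,471),cr(668,344)]
def nn(y): return np.array([-np.sin(np.radians(20))*np.cos(y),-np.sin(np.radians(20))*np.sin(y),np.cos(np.radians(20))])
y=yaw0; ctr=np.array([.6,.1,.105])
for i in range(20):
    N=nn(y); E=onplane(c,ends,ctr+.006*N,N); 
    mid=E.mean(0)-.006*N
    o,d=rays(c,proj(c,mid+0)[0:1]); 
    # slide so panel middle z=.105
    ctr=np.array([mid[0],mid[1],.105]) 
    dv=(E[0]-E[1])+(E[2]-E[3]); y=np.arctan2(-dv[0],dv[1])
print('rail ends',E.round(4),'yaw',np.degrees(y),'ctr',ctr, mid,'len',np.linalg.norm(E[0]-E[1]),np.linalg.norm(E[2]-E[3]),'sep',np.linalg.norm(E[0]-E[2]),np.linalg.norm(E[1]-E[3]))
N=nn(y); U=np.array([-np.sin(y),np.cos(y),0]); V=np.cross(U,N)
print('V',V)
W=onplane(c,[cr(442,299),cr(505,288),cr(516,348),cr(453,360)],ctr+.0045*N,N)
L=lambda A:np.c_[(A-ctr)@V,(A-ctr)@U,(A-ctr)@N]
print('win local',L(W).round(4),L(W).mean(0))
S=onplane(c,[cr(270,318),cr(540,254),cr(560,357),cr(298,418)],ctr+.0045*N,N); print('plate',L(S).round(4),L(S).mean(0))
G=onplane(c,[cr(347,336),cr(382,328),cr(390,372),cr(356,382)],ctr+.0385*N,N); print('grip',L(G).round(4),G.mean(0))
print('plane dist of depth', (k-ctr)@N)
# stand top
S=onz(c,[(335+x/7-.43,195+v/7-.43) for x,v in [(235,328),(398,260),(472,417),(310,492)]],.075); print('stand',S.round(4),S.mean(0), np.linalg.norm(S-np.roll(S,1,0),axis=1))
H=onz(c,[(335+x/7-.43,195+v/7-.43) for x,v in [(363,335),(418,328),(430,410),(378,417)]],.155); print('handle',H.round(4),H.mean(0),np.linalg.norm(H-np.roll(H,1,0),axis=1))
E
```

```text
normal [-0.33398796 -0.07532043  0.93956313] tilt 20.02168098000845 yaw 12.708650979487029 std 0.001613327810291448 5593
rail ends [[ 0.5784  0.343   0.1248]
 [ 0.6549  0.0054  0.1245]
 [ 0.503   0.3249  0.0965]
 [ 0.5804 -0.0119  0.0967]] yaw 12.849571992766485 ctr [0.58120224 0.16578581 0.105     ] [0.58120224 0.16578581 0.105     ] len 0.34615243052976585 0.3455528344313528 sep 0.08254007286259939 0.08134111344720901
V [0.91616019 0.20898022 0.34202014]
win local [[ 0.0202 -0.0425  0.0045]
 [ 0.0179 -0.082   0.0045]
 [-0.0212 -0.0799  0.0045]
 [-0.0194 -0.0399  0.0045]] [-0.00063977 -0.06106619  0.0045    ]
plate [[ 0.0332  0.0633  0.0045]
 [ 0.0338 -0.1079  0.0045]
 [-0.0333 -0.1053  0.0045]
 [-0.0331  0.0628  0.0045]] [ 0.00015963 -0.0217934   0.0045    ]
grip [[ 0.019   0.0168  0.0385]
 [ 0.0189 -0.0049  0.0385]
 [-0.009  -0.0029  0.0385]
 [-0.0102  0.0186  0.0385]] [0.57110857 0.17053293 0.1427733 ]
plane dist of depth 0.0006253944275914081
stand [[ 0.4759 -0.2486  0.075 ]
 [ 0.5061 -0.3232  0.075 ]
 [ 0.4351 -0.3546  0.075 ]
 [ 0.4021 -0.2806  0.075 ]] [ 0.45481443 -0.30173487  0.075     ] [0.08045881 0.08048507 0.07760395 0.08102864]
handle [[ 0.4716 -0.2872  0.155 ]
 [ 0.4744 -0.3107  0.155 ]
 [ 0.4396 -0.3148  0.155 ]
 [ 0.4368 -0.2926  0.155 ]] [ 0.45561553 -0.30135811  0.155     ] [0.03518201 0.02369181 0.03500922 0.02237296]
```

```bash
cat >> h.py <<'E'
YAW=np.radians(12.85); CTR=np.array([.5812,.1658,.105])
def frame(y=YAW):
    s,c=np.sin(np.radians(20)),np.cos(np.radians(20))
    N=np.array([-s*np.cos(y),-s*np.sin(y),c]); U=np.array([-np.sin(y),np.cos(y),0]); V=np.cross(U,N); return V,U,N
V,U,N=frame()
RP=np.c_[V,-U,-N]   # tool axes when square to panel
def local(p): d=np.asarray(p)-CTR; return np.array([d@V,d@U,d@N])
def world(v,u,n): return CTR+v*V+u*U+n*N
def down(yaw): c,s=np.cos(yaw),np.sin(yaw); return np.array([[c,s,0],[s,-c,0],[0,0,-1.]])
def move(p,Rt,st=None):
    st=st or bot.read_state(); A=R.from_rotvec(st['tcp_rot']).as_matrix()
    return np.r_[A.T@(np.asarray(p)-st['tool_pos'])*1000, np.degrees(R.from_matrix(A.T@Rt).as_rotvec())].round(2)
E
python3 - <<'E'
from h import *
np.set_printoptions(suppress=True)
print(move(world(0,.0085,.11),RP), world(0,.0085,.11))
E
```

```text
[ 565.89 -714.99   23.18   -0.11   20.      0.01] [0.54262961 0.16571997 0.20836619]
```

>>> {"api": "arm_command", "payload": {"targets": "280 -355 0 0 0 0 1;280 -355 0 0 0 0 1;280 -355 0 0 0 0 1;280 -355 0 0 0 0 1;280 -355 0 0 0 0 1;280 -355 0 0 0 0 1;280 -355 0 0 0 0 1;280 -355 0 0 0 0 1;280 -355 0 0 0 0 1;280 -355 0 0 0 0 1", "newtons": 30}}

```text
time: 0.98
tool_pos: [0.3292, -0.2796, 0.2311]
tcp_rot: [3.122, 0.351, 0.0]
wrist_force: [0.4, -0.1, 0.0]
width: 1.001
```

>>> {"api": "arm_command", "payload": {"targets": "286 -360 23 0 20 0 1;286 -360 23 0 20 0 1;286 -360 23 0 20 0 1;286 -360 23 0 20 0 1;286 -360 23 0 20 0 1;286 -360 23 0 20 0 1;286 -360 23 0 20 0 1;286 -360 23 0 20 0 1;286 -360 23 0 20 0 1;286 -360 23 0 20 0 1"}}

```text
time: 1.82
tool_pos: [0.5089, 0.0962, 0.2105]
tcp_rot: [-3.036, -0.344, -0.537]
wrist_force: [1.1, -1.3, -0.3]
width: 1.003
```

>>> {"api": "arm_command", "payload": {"targets": "0 0 0 0 0 0 1;0 0 0 0 0 0 1;0 0 0 0 0 0 1;0 0 0 0 0 0 1"}}

```text
time: 2.15
tool_pos: [0.5082, 0.0927, 0.2101]
tcp_rot: [-3.038, -0.341, -0.534]
wrist_force: [-0.1, -0.4, -0.6]
width: 1.0
```

```bash
cat > w.py <<'E'
import sys
from h import *
np.set_printoptions(suppress=True)
s=bot.read_state(); im,d=bot.read_camera("wrist"); n=sys.argv[1]
cv2.imwrite(f"pics/{n}.png",im); np.savez(f"pics/{n}.npz",im=im,d=d,pos=s['tool_pos'],rot=s['tcp_rot'])
print(s['time'],s['tool_pos'],local(s['tool_pos']),s['width'],s['wrist_force'])
print('to .0085/.013:',move(world(0,.0085,.013),RP,s))
c=cam('wrist',s)
print('pred disc ctr',proj(c,world(0,0,0)),'grip top',proj(c,world(0,.0085,.0385)),'win',proj(c,world(0,-.0615,.0045)))
E
python3 w.py w1
```

```text
2.15 [0.50821064 0.09273998 0.21005538] [-0.04620738 -0.05499749  0.12861571] 0.9998745285096886 [-0.09000149 -0.37713675 -0.55775588]
to .0085/.013: [ 46.27 -63.57 115.55   0.02   0.05  -0.04]
pred disc ctr [[210.80416148 138.730571  ]] grip top [[187.80938485 144.12229159]] win [[287.34326423 139.27722218]]
```

View pics/w1.png

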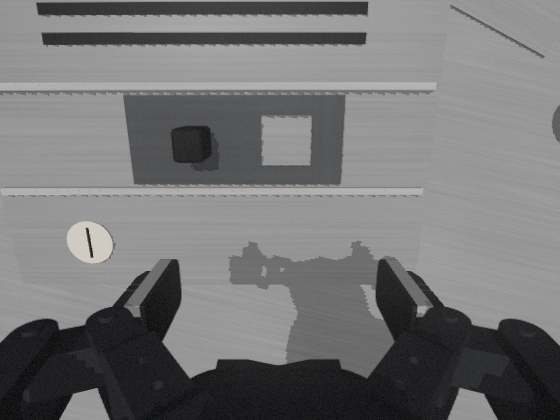

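The wrist view matches the prediction. The grip is at about (190,144) and the window at (287,140). I'll move over the grip, descend and close.

>>> {"api": "arm_command", "payload": {"targets": "46 -63.5 40 0 0 0 1;46 -63.5 40 0 0 0 1;46 -63.5 40 0 0 0 1;46 -63.5 60 0 0 0 0.8;46 -63.5 80 0 0 0 0.8;46 -63.5 95 0 0 0 0.7;46 -63.5 105 0 0 0 0.6;46 -63.5 112 0 0 0 0.6;46 -63.5 115 0 0 0 0.6;46 -63.5 115 0 0 0 0.6"}}

```text
time: 3.03
tool_pos: [0.5751, 0.1732, 0.1179]
tcp_rot: [-3.037, -0.341, -0.535]
wrist_force: [0.2, 0.2, -0.1]
width: 0.597
```

>>> {"api": "arm_command", "payload": {"targets": "0 0 0 0 0 0 0.4;0 0 0 0 0 0 0.2;0 0 0 0 0 0 0;0 0 0 0 0 0 0;0 0 0 0 0 0 0;0 0 0 0 0 0 0;0 0 0 0 0 0 0;0 0 0 0 0 0 0"}}

```text
time: 3.7
tool_pos: [0.5757, 0.1741, 0.1194]
tcp_rot: [-3.036, -0.343, -0.538]
wrist_force: [-2.2, -1.8, 5.2]
width: 0.253
```

```bash
python3 w.py w2
```

```text
3.7 [0.57570227 0.17411044 0.11942478] [0.00163355 0.009325   0.01475596] 0.2533185012904746 [-2.2039959  -1.83824575  5.18630239]
to .0085/.013: [-1.64  0.82  1.75  0.   -0.09  0.04]
pred disc ctr [[297.73815588 254.01807417]] grip top [[282.16238494 294.48736753]] win [[420.00129445 257.93470668]]
```

View pics/w2.png

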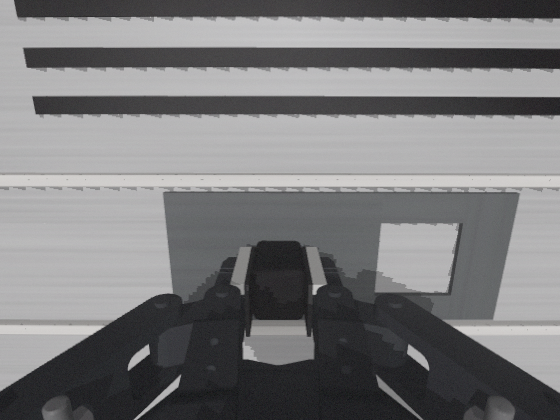

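The fingers hold the grip (21.5 mm opening). The plate seems lightly touched, so I'll lift 2 mm and slide 61 mm along tool −y.

>>> {"api": "arm_command", "payload": {"targets": "0 0 -2 0 0 0 0;0 -8 -2 0 0 0 0;0 -16 -2 0 0 0 0;0 -24 -2 0 0 0 0;0 -32 -2 0 0 0 0;0 -40 -2 0 0 0 0;0 -48 -2 0 0 0 0;0 -55 -2 0 0 0 0;0 -60 -2 0 0 0 0;0 -61 -2 0 0 0 0"}}

```text
time: 4.58
tool_pos: [0.5619, 0.2343, 0.1196]
tcp_rot: [-3.036, -0.344, -0.539]
wrist_force: [9.7, -0.2, -8.7]
width: 0.252
```

>>> {"api": "arm_command", "payload": {"targets": "0 0 0 0 0 0 0;0 0 0 0 0 0 0;0 0 0 0 0 0 0"}}

```text
time: 4.83
tool_pos: [0.5619, 0.2342, 0.1196]
tcp_rot: [-3.035, -0.343, -0.539]
wrist_force: [8.9, 3.3, -8.7]
width: 0.245
```

```bash
python3 w.py w3
```

```text
4.8333 [0.56192161 0.23423029 0.11961597] [0.00163794 0.071004   0.01495783] 0.24487034692264867 [ 8.86827945  3.31022882 -8.7397453 ]
to .0085/.013: [-1.69 62.51  1.88 -0.07 -0.14  0.04]
pred disc ctr [[416.73674226 254.06598575]] grip top [[433.53102615 294.34563809]] win [[541.05677981 257.90389297]]
```

View pics/w3.png

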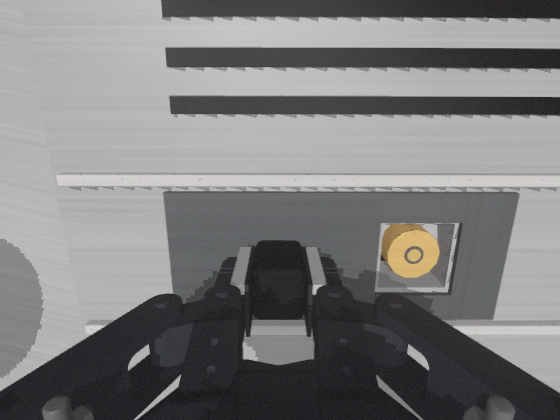

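The disc is visible in the window at (414,254), close to the prediction of (417,254). I'll release, back off and check.

>>> {"api": "arm_command", "payload": {"targets": "0 0 0 0 0 0 0.3;0 0 0 0 0 0 0.5;0 0 0 0 0 0 0.7;0 0 0 0 0 0 0.7;0 0 -20 0 0 0 0.7;0 0 -50 0 0 0 0.9;0 15 -80 0 0 0 1;0 45 -110 0 0 0 1;0 70 -110 0 0 0 1;0 70 -110 0 0 0 1"}}

```text
time: 5.72
tool_pos: [0.5417, 0.1542, 0.2272]
tcp_rot: [-3.036, -0.339, -0.546]
wrist_force: [0.0, 0.1, -0.8]
width: 0.999
```

>>> {"api": "arm_command", "payload": {"targets": "0 0 0 0 0 0 1;0 0 0 0 0 0 1;0 0 0 0 0 0 1"}}

```text
time: 5.97
tool_pos: [0.5391, 0.1573, 0.2222]
tcp_rot: [-3.037, -0.344, -0.533]
wrist_force: [0.3, 0.9, -0.8]
width: 1.003
```

```bash
python3 w.py w4; python3 - <<'E'
from h import *
np.set_printoptions(suppress=True)
z=np.load('pics/w4.npz'); im=z['im']; c=cam('wrist',dict(tool_pos=z['pos'],tcp_rot=z['rot']))
hsv=cv2.cvtColor(im,cv2.COLOR_BGR2HSV)
m=((hsv[...,1]>90)&(hsv[...,0]>10)&(hsv[...,0]<35)).astype(np.uint8)
n,l,st,ce=cv2.connectedComponentsWithStats(m); 
for i in range(1,n):
    if st[i,4]>50: print('brass',ce[i],st[i], 'local',local(onplane(c,ce[i],world(0,0,-.002),N)[0]))
a=cv2.resize(im[60:260,130:400],None,fx=2.9,fy=2.9,interpolation=cv2.INTER_CUBIC); cv2.imwrite('pics/w4c.png',a)
E
```

```text
5.9667 [0.53906346 0.15727368 0.2222412 ] [-0.00028679  0.00105836  0.12486987] 1.0028986019373682 [ 0.32551376  0.91169999 -0.78734874]
to .0085/.013: [  0.5   -7.37 111.87  -0.04   0.1    0.05]
pred disc ctr [[280.48918448 194.92031713]] grip top [[269.03962656 208.76956452]] win [[355.49554617 196.49786377]]
brass [279.08917197 193.56433121] [263 176  33  35 785] local [ 0.00063573  0.00116376 -0.002     ]
brass [279.10344828 195.5862069 ] [275 192   9   8  58] local [-0.0011198   0.00114711 -0.002     ]
```

View pics/w4.png

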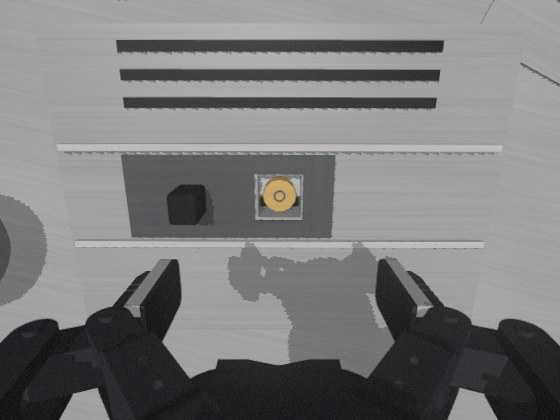

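View pics/w4c.png

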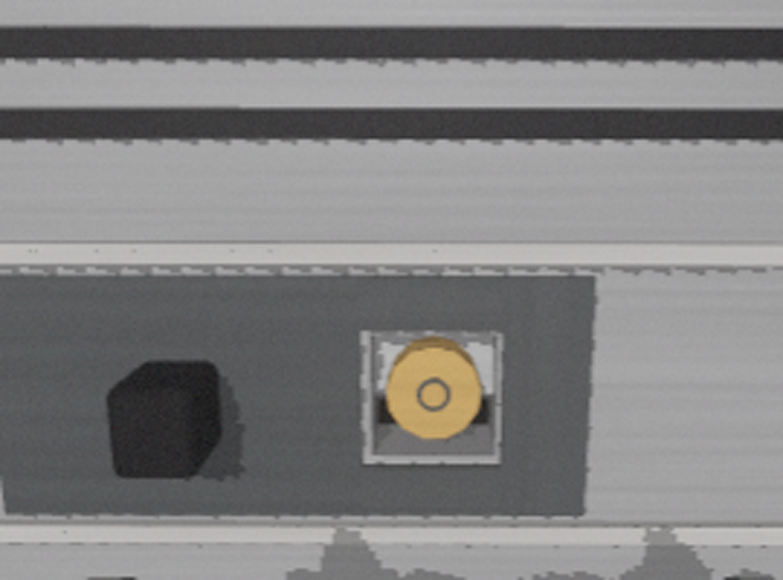

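The window is centred on the disc to within 1 mm (ring at local −1.1, +1.1 mm). Now the probe.

```bash
python3 - <<'E'
from h import *
np.set_printoptions(suppress=True)
print(move([.455,-.301,.28],down(np.radians(8))))
E
```

```text
[-153.79  427.96 -117.26   -0.87  -19.87    4.88]
```

>>> {"api": "arm_command", "payload": {"targets": "-20 40 -40 0 -5 1 1;-154 428 -117 -0.9 -19.9 4.9 1;-154 428 -117 -0.9 -19.9 4.9 1;-154 428 -117 -0.9 -19.9 4.9 1;-154 428 -117 -0.9 -19.9 4.9 1;-154 428 -117 -0.9 -19.9 4.9 1;-154 428 -117 -0.9 -19.9 4.9 1;-154 428 -117 -0.9 -19.9 4.9 1;-154 428 -117 -0.9 -19.9 4.9 1;-154 428 -117 -0.9 -19.9 4.9 1"}}

```text
time: 6.85
tool_pos: [0.4641, -0.2453, 0.2751]
tcp_rot: [-3.134, -0.219, -0.001]
wrist_force: [1.7, -0.1, 0.1]
width: 1.0
```

```bash
python3 - <<'E'
from h import *
np.set_printoptions(suppress=True)
print(move([.455,-.301,.28],down(np.radians(8))))
E
```

```text
[-16.72  53.87  -4.89  -0.01  -0.05   0.  ]
```

>>> {"api": "arm_command", "payload": {"targets": "-17 54 -5 0 0 0 1;-17 54 -5 0 0 0 1;-17 54 -5 0 0 0 1;-17 54 -5 0 0 0 1;-17 54 -5 0 0 0 1"}}

```text
time: 7.27
tool_pos: [0.4552, -0.2988, 0.2798]
tcp_rot: [-3.133, -0.218, -0.001]
wrist_force: [-1.3, 0.8, 0.2]
width: 0.999
```

```bash
python3 w.py w5; python3 - <<'E'
from h import *
z=np.load('pics/w5.npz'); im=z['im']; c=cam('wrist',dict(tool_pos=z['pos'],tcp_rot=z['rot']))
print(z['pos'],z['rot'])
P=cloud(c,z['d']); m=(abs(P[...,2]-.155)<.006)&(np.hypot(P[...,0]-.455,P[...,1]+.301)<.05)
ct=max(cv2.findContours(m.astype(np.uint8),cv2.RETR_EXTERNAL,cv2.CHAIN_APPROX_NONE)[0],key=cv2.contourArea)
Q=onz(c,ct[:,0],.155); r=cv2.minAreaRect((Q[:,:2]*1000).astype(np.float32)); print(r, cv2.boundingRect(ct)); print(cv2.boxPoints(r))
E
```

```text
7.2667 [ 0.45520172 -0.29884535  0.27982943] [-0.15274409 -0.42498666  0.24164389] 0.99886425301316 [-1.33846656  0.82747895  0.17065137]
to .0085/.013: [ 183.98 -450.56  163.29    0.78   19.95   -4.84]
pred disc ctr [[-246.77915891  -37.66533734]] grip top [[-319.30129647  -35.19938551]] win [[-184.86938945  -46.3525255 ]]
[ 0.45520172 -0.29884535  0.27982943] [-3.13269359e+00 -2.18323761e-01 -7.99022848e-04]
((454.3518981933594, -301.3601989746094), (35.715003967285156, 23.30076789855957), 8.901951789855957) (268, 176, 29, 42)
[[ 434.90668 -292.6135 ]
 [ 438.51233 -315.63358]
 [ 473.79712 -310.1069 ]
 [ 470.19147 -287.08682]]
```

View pics/w5.png

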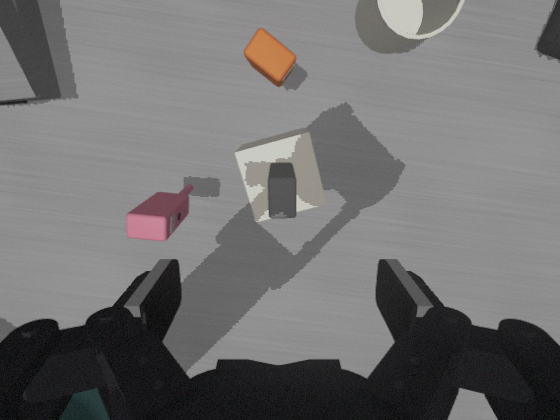

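```bash
python3 - <<'E'
from h import *
np.set_printoptions(suppress=True)
print(move([.4544,-.3014,.100],down(np.radians(8.9))))
E
```

```text
[ -1.45   2.87 180.02  -0.05  -0.05  -0.88]
```

>>> {"api": "arm_command", "payload": {"targets": "-1.5 2.5 30 0 0 -0.9 1;-1.5 2.5 60 0 0 -0.9 0.9;-1.5 2.5 90 0 0 -0.9 0.8;-1.5 2.5 115 0 0 -0.9 0.7;-1.5 2.5 140 0 0 -0.9 0.7;-1.5 2.5 155 0 0 -0.9 0.7;-1.5 2.5 170 0 0 -0.9 0.7;-1.5 2.5 177 0 0 -0.9 0.7;-1.5 2.5 180 0 0 -0.9 0.7;-1.5 2.5 180 0 0 -0.9 0.7"}}

```text
time: 8.15
tool_pos: [0.4542, -0.3017, 0.1004]
tcp_rot: [-3.132, -0.244, -0.001]
wrist_force: [-0.1, 0.9, -0.3]
width: 0.701
```

```bash
python3 - <<'E'
from h import *
np.set_printoptions(suppress=True)
s=bot.read_state()
print(move([.4544,-.3014,.100],down(np.radians(8.9))),s['wrist_force'],s['torque'])
E
```

```text
[ 0.23 -0.28  0.39 -0.01 -0.05  0.01] [-0.07872311  0.89578887 -0.30207474] [ 0.07206763 -0.01388786  0.0780751 ]
```

Aligned to within 0.4 mm. Closing at 50 N.

>>> {"api": "arm_command", "payload": {"targets": "0 0 0 0 0 0 0.5;0 0 0 0 0 0 0.4;0 0 0 0 0 0 0.3;0 0 0 0 0 0 0.1;0 0 0 0 0 0 0;0 0 0 0 0 0 0;0 0 0 0 0 0 0;0 0 0 0 0 0 0", "newtons": 50}}

```text
time: 8.82
tool_pos: [0.4549, -0.3032, 0.102]
tcp_rot: [3.131, 0.241, 0.005]
wrist_force: [-0.8, 1.4, 6.0]
width: 0.279
```

>>> {"api": "arm_command", "payload": {"targets": "0 0 -10 0 0 0 0;0 0 -20 0 0 0 0;0 0 -35 0 0 0 0;0 0 -50 0 0 0 0;0 0 -70 0 0 0 0;0 0 -90 0 0 0 0;0 0 -110 0 0 0 0;0 0 -130 0 0 0 0;0 0 -140 0 0 0 0;0 0 -140 0 0 0 0"}}

```text
time: 9.65
tool_pos: [0.4554, -0.3041, 0.2446]
tcp_rot: [3.128, 0.241, 0.01]
wrist_force: [0.3, -0.1, -1.4]
width: 0.273
```

```bash
python3 w.py w6; python3 - <<'E'
from h import *
for n in ['scene']:
    im,d=bot.read_camera(n); cv2.imwrite('pics/s6.png',im); np.savez('pics/s6.npz',im=im,d=d)
E
```

```text
9.65 [ 0.45538067 -0.30407703  0.2446149 ] [-0.16571758 -0.43012712  0.20889134] 0.27280745623393493 [ 0.33756904 -0.08852785 -1.43983484]
to .0085/.013: [ 190.53 -453.88  126.18    1.01   19.66   -3.94]
pred disc ctr [[-328.75126486  -67.2659701 ]] grip top [[-424.00367972  -68.58224472]] win [[-258.89415022  -76.68999842]]
```

View pics/w6.png

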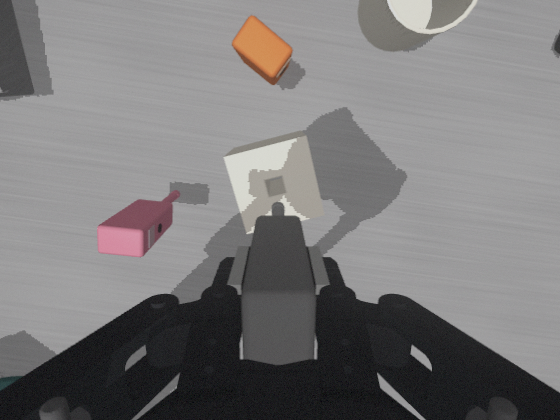

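View pics/s6.png

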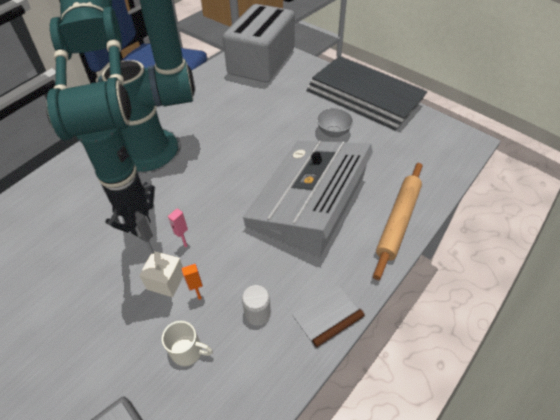

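The probe is drawn out and its hole is empty. Now I'll measure where its tip sits in the tool frame.

```bash
python3 - <<'E'
from h import *
np.set_printoptions(suppress=True)
z=np.load('pics/w6.npz'); im=z['im']; s=dict(tool_pos=z['pos'],tcp_rot=z['rot'])
import re
st=bot.read_state(); print(st['time'],st['tool_pos'],st['tcp_rot'],st['wrist_force'])
c=cam('wrist',st); A=R.from_rotvec(st['tcp_rot']).as_matrix(); tw=lambda x:st['tool_pos']+A@np.array(x)
for q in [(0,0,.097),(.005,0,.097),(.005,.005,.097),(.005,-.005,.097),(.018,.012,.027),(.018,-.012,.027),(.018,.012,-.053),(.018,-.012,-.053),(-.018,.012,-.053),(-.018,-.012,-.053)]: print(q,proj(c,tw(q))[0].round(1))
a=cv2.resize(im[180:380,190:370],None,fx=3,fy=3,interpolation=cv2.INTER_CUBIC); cv2.imwrite('pics/w6c.png',a)
cs=cam('scene'); print('scene tip',proj(cs,tw((0,0,.097))),'stem top',proj(cs,tw((0,0,.027))))
b=np.load('pics/s6.npz')['im']; cv2.imwrite('pics/s6c.png',cv2.resize(b[180:300,90:210],None,fx=5,fy=5,interpolation=cv2.INTER_CUBIC))
E
```

```text
9.75 [ 0.45378882 -0.30281669  0.24079779] [3.13154466 0.24146261 0.00285429] [-0.76793783  0.53717672 -1.30141877]
(0, 0, 0.097) [279.1 205. ]
(0.005, 0, 0.097) [279.1 198.6]
(0.005, 0.005, 0.097) [285.8 198.6]
(0.005, -0.005, 0.097) [272.4 198.6]
(0.018, 0.012, 0.027) [302.  210.4]
(0.018, -0.012, 0.027) [257.2 210.4]
(0.018, 0.012, -0.053) [320.1 290. ]
(0.018, -0.012, -0.053) [241.4 289.9]
(-0.018, 0.012, -0.053) [316.1 384.6]
(-0.018, -0.012, -0.053) [244.7 384.5]
scene tip [[152.81206922 252.19487481]] stem top [[145.41122231 236.00723563]]
```

View pics/w6c.png

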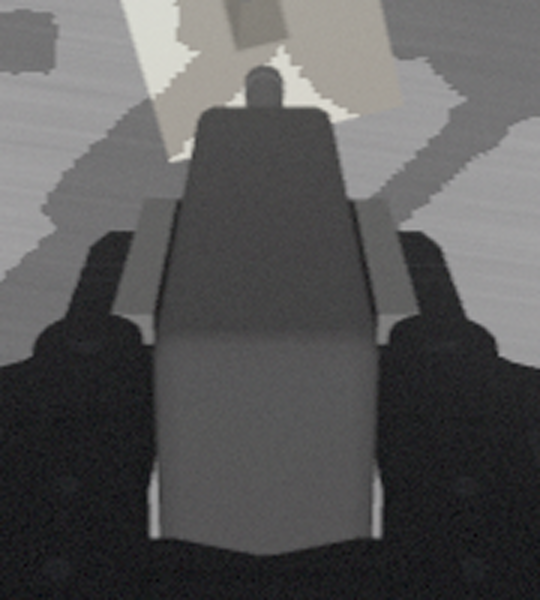

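View pics/s6c.png

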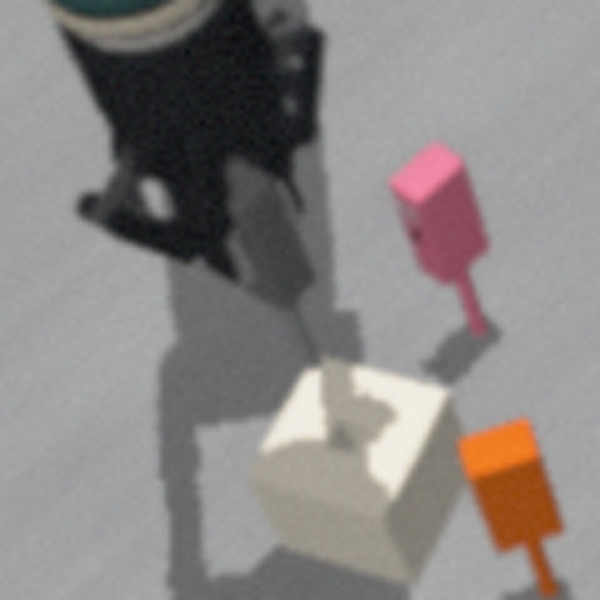

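```bash
python3 - <<'E'
from h import *
np.set_printoptions(suppress=True)
t=world(.0005,.0005,.157); print(t,move(t,RP))
E
```

```text
[0.52919453 0.15444976 0.25270275] [ 144.64 -440.29  -12.04    0.76   19.89   -3.98]
```

>>> {"api": "arm_command", "payload": {"targets": "0 0 -20 0 0 0 0;0 -10 -45 0 0 0 0;10 -35 -60 0 0 0 0;20 -65 -60 0 2 0 0;32 -100 -60 0 4 -1 0;44 -135 -60 0 6 -1 0;56 -170 -60 0.2 8 -2 0;68 -205 -60 0.3 10 -2 0;80 -240 -60 0.4 12 -2.5 0;92 -275 -60 0.5 14 -3 0"}}

```text
time: 10.58
tool_pos: [0.5014, -0.0152, 0.2985]
tcp_rot: [-3.074, -0.318, -0.377]
wrist_force: [0.8, -0.4, -1.2]
width: 0.273
```

```bash
python3 - <<'E'
from h import *
np.set_printoptions(suppress=True)
t=world(.0005,.0005,.157); print(t,move(t,RP))
E
```

```text
[0.52919453 0.15444976 0.25270275] [  49.   -160.21   59.89    0.13    6.     -1.01]
```

>>> {"api": "arm_command", "payload": {"targets": "10 -30 0 0 1.5 0 0;20 -60 5 0 3 -0.5 0;30 -90 15 0 4.5 -1 0;38 -115 25 0 6 -1 0;44 -140 40 0.1 6 -1 0;48 -155 50 0.1 6 -1 0;49 -160 60 0.1 6 -1 0;49 -160 60 0.1 6 -1 0;49 -160 60 0.1 6 -1 0;49 -160 60 0.1 6 -1 0"}}

```text
time: 11.42
tool_pos: [0.5304, 0.1516, 0.2544]
tcp_rot: [-3.039, -0.341, -0.537]
wrist_force: [0.4, -0.3, 0.0]
width: 0.275
```

```bash
python3 w.py w7; python3 - <<'E'
from h import *
np.set_printoptions(suppress=True)
s=bot.read_state()
im,d=bot.read_camera("top"); cv2.imwrite('pics/t7.png',im)
print(move(world(.0005,.0005,.157),RP),s['wrist_force'])
E
```

```text
11.4167 [0.53038041 0.1515537  0.25437477] [ 0.00155308 -0.00258727  0.15839604] 0.27546107827029526 [ 0.36165936 -0.34475131  0.02270011]
to .0085/.013: [ -1.65 -11.45 145.37   0.14  -0.04  -0.01]
pred disc ctr [[275.82077484 187.86751027]] grip top [[265.25917231 199.00608834]] win [[342.70062662 189.04598054]]
[-1.92 -3.29  2.27  0.14 -0.15 -0.05] [ 0.54586511  0.04712884 -0.38685884]
```

View pics/w7.png

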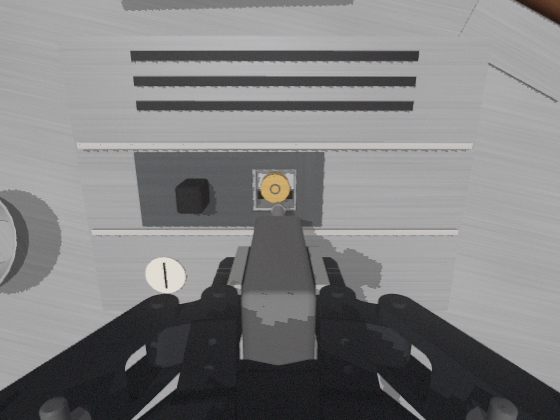

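The window is still over the disc at (275,188), and the stem tip is at (278,206). I'll use depth for the tip's position in the tool frame.

```bash
python3 - <<'E'
from h import *
np.set_printoptions(suppress=True)
for f in ['w7']:
    z=np.load(f'pics/{f}.npz'); T=bot.camera_params('wrist')['T_tool_cam']
    K,D,_=cam('top'); 
    p=bot.camera_params('wrist'); ff=210/np.tan(np.radians(p['fov_y']/2)); c=(np.array([[ff,0,p['cx']],[0,ff,p['cy']],[0,0,1]]),np.array([p['k1'],0,0,0.]),T)
    P=cloud(c,z['d'])*1000  # tool frame mm
    for v in range(198,224,2): print(v,[tuple(P[v,u].round(1)) for u in (274,278,282)])
    m=(abs(P[...,1])<16)&(P[...,2]<24)&(P[...,2]>-40)&(P[...,0]>5)
    Q=P[m]; 
    for a,b in [(-30,-20),(-20,-10),(-10,0),(0,10),(10,20),(20,24)]:
        q=Q[(Q[:,2]>=a)&(Q[:,2]<b)]; q=q[abs(q[:,1])<8]; print(a,len(q),np.median(q,0) if len(q) else '')
cv2.imwrite('pics/w7c.png',cv2.resize(z['im'][150:300,200:350],None,fx=4,fy=4,interpolation=cv2.INTER_CUBIC))
E
```

```text
198 [(np.float64(-11.5), np.float64(-4.7), np.float64(158.7)), (np.float64(-11.9), np.float64(-0.9), np.float64(160.0)), (np.float64(-12.0), np.float64(2.8), np.float64(160.6))]
200 [(np.float64(-14.0), np.float64(-4.7), np.float64(160.3)), (np.float64(-14.1), np.float64(-0.9), np.float64(161.0)), (np.float64(-13.6), np.float64(2.8), np.float64(159.1))]
202 [(np.float64(-16.2), np.float64(-4.7), np.float64(161.2)), (np.float64(2.9), np.float64(-0.9), np.float64(95.3)), (np.float64(-20.3), np.float64(3.0), np.float64(175.3))]
204 [(np.float64(2.0), np.float64(-3.9), np.float64(93.2)), (np.float64(3.4), np.float64(-0.9), np.float64(88.6)), (np.float64(2.1), np.float64(2.0), np.float64(92.9))]
206 [(np.float64(1.7), np.float64(-3.8), np.float64(89.1)), (np.float64(2.9), np.float64(-0.9), np.float64(85.1)), (np.float64(2.2), np.float64(2.0), np.float64(87.6))]
208 [(np.float64(1.6), np.float64(-3.8), np.float64(84.5)), (np.float64(2.4), np.float64(-0.9), np.float64(82.1)), (np.float64(1.8), np.float64(1.9), np.float64(83.8))]
210 [(np.float64(1.5), np.float64(-3.7), np.float64(80.2)), (n
[... 709 characters left out ...]
0.9), np.float64(19.5)), (np.float64(16.5), np.float64(1.2), np.float64(19.1))]
220 [(np.float64(16.1), np.float64(-2.9), np.float64(17.2)), (np.float64(16.4), np.float64(-0.9), np.float64(16.3)), (np.float64(16.7), np.float64(1.1), np.float64(15.5))]
222 [(np.float64(16.7), np.float64(-2.9), np.float64(12.3)), (np.float64(16.7), np.float64(-0.9), np.float64(12.4)), (np.float64(16.3), np.float64(1.1), np.float64(13.4))]
-30 458 [ 16.5371514   -0.09091406 -25.3540583 ]
-20 369 [ 16.5340674    0.32725513 -15.07006576]
-10 301 [16.51907013  0.00228986 -5.32531626]
0 245 [16.46929292 -0.41004916  4.75566132]
10 210 [16.45214451  0.57029009 14.63031399]
20 65 [16.43298148 -0.37839037 21.78123601]
```

View pics/w7c.png

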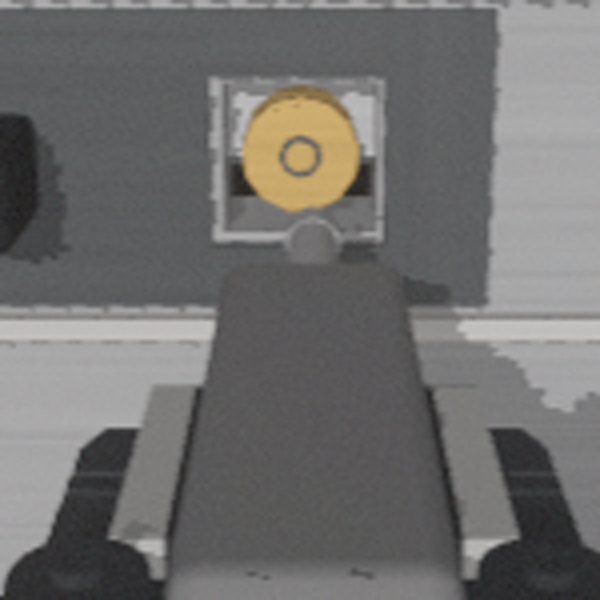

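Probe in hand: it is parallel to the tool axis, with the tip at about (−1.6, −0.9, 95.5) mm in the tool frame. Next I hover about 15 mm above the disc.

```bash
cat > g.py <<'E'
import sys
from h import *
np.set_printoptions(suppress=True)
s=bot.read_state(); A=R.from_rotvec(s['tcp_rot']).as_matrix()
tip=s['tool_pos']+A@[-.0016,-.0009,.0955]
print(s['time'],'tip local mm',(local(tip)*1000).round(2),'F.N',round(s['wrist_force']@N,2),s['wrist_force'].round(2),'w',round(s['width'],3),'tilt',np.degrees(np.arccos(-A[:,2]@N)).round(2))
for n in map(float,sys.argv[1:]): print(n,move(world(.0006,.0001,.0955+n/1000),RP,s))
E
python3 g.py 15
```

```text
11.5167 tip local mm [ 1.06 -2.12 63.78] F.N -0.65 [-0.26  0.2  -0.77] w 0.275 tilt 0.21
15.0 [-1.94 -3.   48.77  0.14 -0.15 -0.05]
```

>>> {"api": "arm_command", "payload": {"targets": "-1 -1.5 10 0 0 0 0;-2 -3 20 0.1 0 0 0;-2 -3 30 0.1 0 0 0;-2 -3 38 0.1 0 0 0;-2 -3 44 0.1 0 0 0;-2 -3 49 0.1 0 0 0;-2 -3 49 0.1 0 0 0;-2 -3 49 0.1 0 0 0;-2 -3 49 0.1 0 0 0"}}

```text
time: 12.27
tool_pos: [0.5447, 0.1588, 0.2084]
tcp_rot: [-3.036, -0.343, -0.539]
wrist_force: [0.5, -0.2, -0.9]
width: 0.273
```

```bash
python3 w.py w8; python3 g.py 2 -2; python3 -c "
import cv2;z=cv2.imread('pics/w8.png');cv2.imwrite('pics/w8c.png',cv2.resize(z[120:270,200:350],None,fx=4,fy=4,interpolation=cv2.INTER_CUBIC))"
```

```text
12.2667 [0.54466846 0.15877693 0.20842399] [0.00043667 0.00127741 0.10990258] 0.2732519266611939 [ 0.50164778 -0.20406318 -0.93709713]
to .0085/.013: [-0.64 -7.23 96.9   0.   -0.12  0.03]
pred disc ctr [[280.78689272 201.26016764]] grip top [[268.71057108 216.79824509]] win [[359.85775835 202.96204499]]
12.3167 tip local mm [-0.74  2.18 14.62] F.N -0.93 [-0.2  -0.03 -1.07] w 0.274 tilt 0.15
2.0 [-0.05  1.18 12.63  0.   -0.15  0.03]
-2.0 [-0.06  1.18 16.63  0.   -0.15  0.03]
```

View pics/w8c.png

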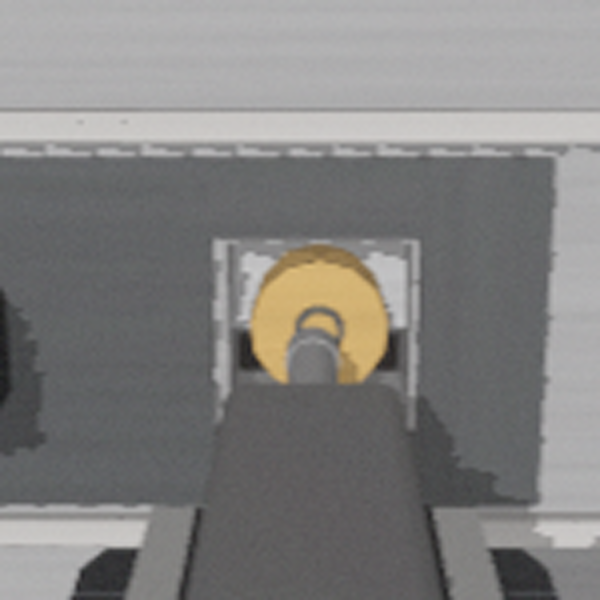

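The stem is about 1 mm left of the ring at crop (313 vs 320), which agrees with the computed +1.2 mm y. I'll correct that and descend slowly.

>>> {"api": "arm_command", "payload": {"targets": "0 1.2 3 0 -0.1 0 0;0 1.2 6 0 -0.1 0 0;0 1.2 9 0 -0.1 0 0;0 1.2 11 0 -0.1 0 0;0 1.2 13 0 -0.1 0 0;0 1.2 14 0 -0.1 0 0;0 1.2 14 0 -0.1 0 0;0 1.2 14 0 -0.1 0 0"}}

```text
time: 12.98
tool_pos: [0.5493, 0.1586, 0.1949]
tcp_rot: [-3.037, -0.343, -0.535]
wrist_force: [-0.0, -1.0, -0.5]
width: 0.274
```

```bash
python3 g.py -2 -6
```

```text
12.9833 tip local mm [-1.61  0.94  0.14] F.N -0.4 [-0.01 -1.02 -0.51] w 0.274 tilt 0.02
-2.0 [ 0.58 -0.06  2.13  0.    0.02  0.03]
-6.0 [ 0.58 -0.06  6.13  0.    0.02  0.03]
```

>>> {"api": "arm_command", "payload": {"targets": "0.5 0 1 0 0 0 0;0.5 0 2 0 0 0 0;0.5 0 3 0 0 0 0;0.5 0 4 0 0 0 0;0.5 0 4 0 0 0 0;0.5 0 4 0 0 0 0"}}

```text
time: 13.48
tool_pos: [0.5513, 0.159, 0.1916]
tcp_rot: [-3.037, -0.343, -0.536]
wrist_force: [-0.4, -0.4, 1.0]
width: 0.274
```

```bash
python3 w.py w9; python3 g.py -8; python3 -c "
import cv2;z=cv2.imread('pics/w9.png');cv2.imwrite('pics/w9c.png',cv2.resize(z[120:270,200:350],None,fx=4,fy=4,interpolation=cv2.INTER_CUBIC))"
```

```text
13.4833 [0.55126398 0.15903099 0.19155106] [0.00076143 0.00005826 0.09182858] 0.2743928815245002 [-0.42602417 -0.38398334  0.98829215]
to .0085/.013: [-0.77 -8.44 78.83  0.   -0.01  0.02]
pred disc ctr [[279.32176128 208.16388383]] grip top [[265.98519964 226.32787248]] win [[364.03509408 210.11087322]]
13.5333 tip local mm [-0.87  0.97 -3.67] F.N 1.16 [-1.85  0.32  0.6 ] w 0.272 tilt 0.01
-8.0 [-0.12 -0.04  4.33 -0.   -0.01  0.02]
```

View pics/w9c.png

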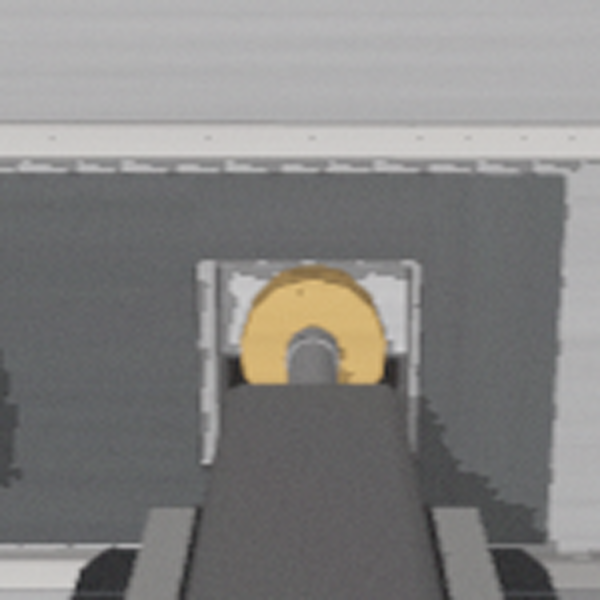

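```bash
python3 - <<'E'
from h import *
np.set_printoptions(suppress=True)
z=np.load('pics/w9.npz'); s=dict(tool_pos=z['pos'],tcp_rot=z['rot']); c=cam('wrist',s)
A=R.from_rotvec(s['tcp_rot']).as_matrix(); tip=lambda q:s['tool_pos']+A@np.array(q)
print('tip far edge',proj(c,tip([.0034,-.0009,.0955])),'tip c',proj(c,tip([-.0016,-.0009,.0955])))
print('disc c',proj(c,world(-.0011,.0011,-.004)),'disc far',proj(c,world(.0129,.0011,-.004)))
hsv=cv2.cvtColor(z['im'],cv2.COLOR_BGR2HSV)
# brightness down column 279 & neighbours
for v in range(184,218): print(v,z['im'][v,278].tolist(),hsv[v,278].tolist(),z['d'][v,278].round(4))
# brass sides (max width row)
m=((hsv[...,1]>90)&(hsv[...,0]>10)&(hsv[...,0]<35))
for v in range(186,216,2):
    u=np.where(m[v,250:310])[0]; print(v,u.min()+250 if len(u) else '',u.max()+250 if len(u) else '')
E
```

```text
tip far edge [[278.03382542 201.35134677]] tip c [[278.02809408 207.75738936]]
disc c [[277.83599876 207.98229127]] disc far [[277.85716291 189.890877  ]]
184 [106, 103, 102] [113, 10, 106] 0.2345
185 [151, 151, 151] [0, 0, 151] 0.24
186 [106, 130, 144] [19, 67, 144] 0.2581
187 [76, 110, 135] [17, 111, 135] 0.2549
188 [71, 108, 132] [18, 118, 132] 0.2522
189 [78, 120, 146] [19, 119, 146] 0.2476
190 [122, 184, 216] [20, 111, 216] 0.2467
191 [118, 180, 212] [20, 113, 212] 0.2466
192 [120, 182, 214] [20, 112, 214] 0.2466
193 [120, 183, 216] [20, 113, 216] 0.2482
194 [120, 183, 215] [20, 113, 215] 0.248
195 [121, 183, 215] [20, 111, 215] 0.2479
196 [117, 181, 214] [20, 116, 214] 0.2484
197 [119, 182, 214] [20, 113, 214] 0.2479
198 [119, 182, 213] [20, 113, 213] 0.2496
199 [115, 178, 211] [20, 116, 211] 0.2489
200 [121, 182, 215] [19, 111, 215] 0.2491
201 [104, 144, 168] [19, 97, 168] 0.25
202 [120, 123, 128] [11, 16, 128] 0.2475
203 [121, 122, 123] [15, 4, 123] 0.245
204 [136, 136, 136] [0, 0, 136] 0.242
205 [136, 136, 137] [0, 2, 137] 0.2423
206 [123, 124, 126] [10, 6, 126] 0.2387
207 [124, 123, 125] [165, 4, 125] 0.2371
208 [120, 120, 123] [0, 6, 123] 0.234
209 [120, 119, 119] [120, 2, 120] 0.2328
210 [120, 120, 122] [0, 4, 122] 0.2287
211 [121, 121, 123] [0, 4, 123] 0.2279
212 [124, 123, 126] [170, 6, 126] 0.2256
213 [122, 123, 125] [10, 6, 125] 0.2232
214 [119, 120, 120] [30, 2, 120] 0.2211
215 [115, 114, 116] [165, 4, 116] 0.2194
216 [98, 100, 101] [20, 8, 101] 0.1743
217 [96, 97, 98] [15, 5, 98] 0.1727
186  
188 270 285
190 268 287
192 266 290
194 264 291
196 263 292
198 262 293
200 262 294
202 261 295
204 261 295
206 261 295
208 261 295
210 260 295
212 260 295
214 261 295
```

The tip's far edge was observed at row 201.3 against 201.35 predicted, and the disc's far edge at 189.7 against 189.9. So the tip is centred to within 1 mm. I'll press about 3.5 mm further.

>>> {"api": "arm_command", "payload": {"targets": "0 0 0.7 0 0 0 0;0 0 1.4 0 0 0 0;0 0 2.1 0 0 0 0;0 0 2.8 0 0 0 0;0 0 3.5 0 0 0 0;0 0 3.5 0 0 0 0;0 0 3.5 0 0 0 0;0 0 3.5 0 0 0 0"}}

```text
time: 14.2
tool_pos: [0.5524, 0.1593, 0.1882]
tcp_rot: [-3.037, -0.343, -0.536]
wrist_force: [-1.0, 0.3, 1.9]
width: 0.274
```

```bash
python3 w.py w10; for i in 1 2 3 4; do python3 g.py -8; python3 -c "
from workcell import bot
bot.read_camera('wrist')"; done; python3 - <<'E'
from h import *
z=np.load('pics/w10.npz'); s=dict(tool_pos=z['pos'],tcp_rot=z['rot']); c=cam('wrist',s)
hsv=cv2.cvtColor(z['im'],cv2.COLOR_BGR2HSV)
for n in (-4,-6,-8,-10): print(n,'disc far',proj(c,world(.0129,.0011,n/1000)),'sides',proj(c,[world(-.0011,.0151,n/1000),world(-.0011,-.0129,n/1000)])[:,0])
A=R.from_rotvec(s['tcp_rot']).as_matrix();print(proj(c,s['tool_pos']+A@np.array([.0034,-.0009,.0955])))
for v in range(184,208): print(v,hsv[v,278].tolist(),end=' ')
cv2.imwrite('pics/w10c.png',cv2.resize(z['im'][120:270,200:350],None,fx=4,fy=4,interpolation=cv2.INTER_CUBIC))
E
```

```text
14.2 [0.55241064 0.15928507 0.18822644] [0.00072796 0.00005097 0.08830277] 0.2743259346358757 [-1.02429317  0.30856634  1.9426172 ]
to .0085/.013: [-0.74 -8.45 75.3   0.   -0.01  0.02]
pred disc ctr [[279.32813721 209.55097184]] grip top [[265.77236391 228.26637018]] win [[365.24838923 211.55062183]]
14.25 tip local mm [-0.88  0.96 -7.22] F.N 2.42 [-0.8  -0.25  2.27] w 0.275 tilt 0.01
-8.0 [-0.11 -0.04  0.78 -0.   -0.01  0.02]
14.3 tip local mm [-0.89  0.94 -7.22] F.N 2.77 [-1.48 -0.23  2.41] w 0.27 tilt 0.01
-8.0 [-0.1  -0.05  0.78  0.   -0.01  0.02]
14.35 tip local mm [-0.88  0.95 -7.22] F.N 3.38 [-1.3   0.7   3.19] w 0.273 tilt 0.01
-8.0 [-0.1  -0.04  0.78  0.   -0.01  0.03]
14.4 tip local mm [-0.88  0.94 -7.23] F.N 2.16 [-1.68 -0.18  1.69] w 0.277 tilt 0.01
-8.0 [-0.1  -0.05  0.77  0.   -0.01  0.02]
-4 disc far [[277.84312967 191.0210167 ]] sides [258.92861753 296.7149627 ]
-6 disc far [[277.84557669 190.3488884 ]] sides [259.07721002 296.57151495]
-8 disc far [[277.84798557 189.68724015]] sides [259.2235252  296.43026566]
-10 disc far [[277.8503572  189.03582887]] sides [259.36761496 296.29116471]
[[278.03382887 201.35134503]]
184 [75, 5, 101] 185 [0, 2, 105] 186 [30, 2, 140] 187 [17, 46, 155] 188 [18, 106, 135] 189 [18, 118, 127] 190 [19, 116, 198] 191 [19, 115, 209] 192 [20, 113, 214] 193 [20, 112, 216] 194 [20, 113, 216] 195 [20, 111, 216] 196 [20, 114, 214] 197 [20, 113, 215] 198 [21, 115, 213] 199 [20, 113, 214] 200 [20, 113, 214] 201 [19, 94, 169] 202 [21, 14, 127] 203 [10, 6, 124] 204 [165, 4, 139] 205 [0, 2, 141] 206 [0, 2, 124] 207 [135, 4, 123]
```

View pics/w10c.png

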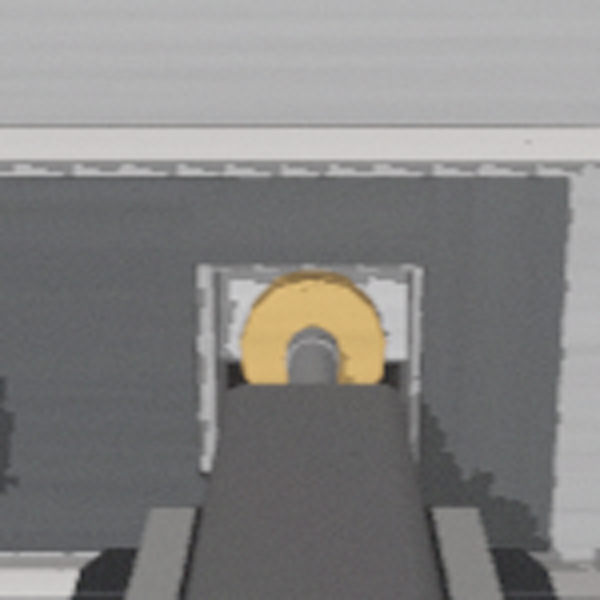

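Net contact is about 3.3 N (readings average 2.6 N against a −0.7 N baseline), which means about 5.5 mm sunk. The tip position gives 5.2 mm. One last scene check before handing in.

```bash
python3 - <<'E'
from h import *
im,d=bot.read_camera('scene'); cv2.imwrite('pics/s11.png',im)
E
```

```text
(no output)
```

View pics/s11.png

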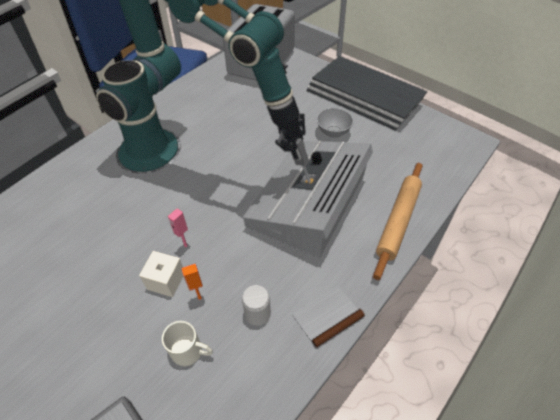

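The shaker (256,303), bowl (334,123) and mug (183,343) have not moved. The probe stands on the disc at (310,180).

```bash
python3 g.py; python3 -c "
from workcell import bot
print(bot.finish_job())"
```

```text
14.5 tip local mm [-0.91  0.95 -7.25] F.N 2.5 [-0.6  -0.45  2.41] w 0.274 tilt 0.01
the job is handed in; nothing more can be done
None
```

I slid the shutter about 61 mm by its grip until the window was over the brass disc. Then I drew the grey probe from the white stand and handed in with its tip still pressed on the disc, after 14.5 s of the 54 s allowed. The hand-in reports no verdict.

- **Window:** centred on the disc to within about 1 mm in the wrist view.
- **Tip position:** less than 1 mm from the disc's centre, by edge positions in the wrist picture.
- **Angle:** the tool axis is within about 0.2° of square to the panel, and the probe sits parallel to it in the fingers.
- **Press:** about 3.3 N net contact force, which puts the disc about 5.5 mm in. The tip position gives about 5.2 mm. Single force readings scattered by about ±0.6 N, but both figures are well inside the limits.
- **Bystanders:** the shaker, bowl and mug look unmoved in the last scene picture.

No check failed; the only disagreement was the small one between the force and position estimates of disc depth.

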